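Weigh the loaded grinding cup, then hold it at pulse on the grinder

TASK

The closed grinding cup is loaded: check its dose first by standing it gently, upright and centred, on the pan of the kitchen scale and letting go of it until the needle has come to rest. Then lower it into the bayonet socket of the grinder base, lugs down through the notches and fully home, and twist it clockwise (seen from above) half way round to the lock, where the motor pulses: hold it there against the switch spring, never as far as the lock click, and finish still holding it. Leave the other things on the worktop where they are.

Things in the scene. Friction and masses are not known exactly. Their poses are not given: they have to be found in the camera images.
- grinding_cup: loose steel cup, upside down on its black blade carrier, 0.3 to 0.55 kg, 112 mm tall. Origin: centre of its underside, z up. Black collar 66 mm across up to 21 mm, above it plain round steel wall 59 mm across (21 to 106 mm; grip there, any direction). 3 lugs stick out of the collar to 40.5 mm from the axis, 12 mm wide, 4 to 10.4 mm up, at 180, 60, -60 deg about z from its x; alike every 120 deg
- grinder_base: round motor base, fixed, aluminium, black rim, 115 mm across, 82 mm tall. Origin: centre of its underside, z up. Rim marks, clockwise from above: dot = entry (180 deg from its x), one bar = half way, two bars = locked. Three notches for the lugs, 16.5 mm wide, out to 43 mm from the axis, at 180, 60, -60 deg about z from its x: cup at the base's yaw (or 120 deg apart) drops in
- grinder_socket (a point): centre of the socket's flat floor, on the base's axis, 66 mm above the worktop: the middle of the cup's underside rests here when fully home. Above the floor a steel flange ring, 69 mm bore, underside 11.5 mm and top 16 mm over the floor; the lugs pass its notches, then turn under it, clockwise only
- switch_ring (a joint): sprung ring under the socket's flange, rad: 0 at rest, grows as the lugs push it clockwise; they meet it once the cup has turned 0.06 from entry. Spring 0.12 N m at 0, 0.20 at 0.65; it turns a released cup back. Half way (pulse) is 0.65, the motor runs from 0.40 to 0.88; from 0.9 a catch pin resists; lock click past 1.15, near 1.25; end stop 1.36
- kitchen_scale: white spring scale, fixed, 160 x 116 mm, 50 mm tall without its pan; the dial with the needle is on its sloping front (towards its -x). Origin: on the worktop under the pan's centre, z up.
- pan_center (a point): centre of the top of the scale's round steel pan (flat part 100 mm across, the pan 110 mm with its thin rim); 78 mm above the worktop when empty
- scale_pan (a joint): how far the pan has sunk, m: 0 empty, 600 N/m, so the cup alone sinks it 5 to 9 mm; bottom stop at 20 mm (about 12 N)
- mug_1: white mug, red inside, 93 mm tall, behind the work; leave it alone
- mug_2: striped mug, 100 mm tall, behind the work; leave it alone
- spice_jar: small spice jar with a black cap, 41 mm wide, 90 mm tall; leave it alone
- teaspoon: metal teaspoon, 130 mm long, 11 mm tall, lying near the front edge of the worktop; leave it alone
- lemon: lemon, 78 mm, 56 mm tall; leave it alone
- lime: lime, 53 mm; leave it alone
- notebook: blue notebook, 148 x 104 x 14 mm, on the right; leave it alone
Not all that is in view belongs to the job. What is shaped like the grinding_cup but pink is not meant.

How it is judged:
On the way, in this order (a step that is already met when the one before it is completed fails the run):
1. the cup stands by itself, upright and centred (within 15 mm) on the scale's pan, let go of, pan at rest (horizontal distance between grinding_cup and pan_center below 0.015 m and z of grinding_cup in the frame of pan_center between -0.004 and 0.004 m and angle between grinding_cup's own z axis and vertical below 0.06 rad and value of joint scale_pan above 0.0035 m and velocity of joint scale_pan between -0.003 and 0.003 m/s and contact force between grinding_cup and the arm below 0.05 N and contact force between grinding_cup and the fingers below 0.05 N), for 0.4 s.
2. the cup is fully home in the bayonet socket (horizontal distance between grinding_cup and grinder_socket below 0.004 m and z of grinding_cup in the frame of grinder_socket below 0.002 m and angle between grinding_cup's own z axis and vertical below 0.06 rad), for 0.1 s.
At the end, for the whole second after the job is handed in: the cup sits home in the socket (within 2 mm of the floor, 4 mm of the axis, upright), its lugs hold the sprung switch ring still at the half-way pulse position (0.40 to 0.88 rad), and the gripper's fingers are still holding the cup (all of step 2 and value of joint switch_ring between 0.4 and 0.88 rad and velocity of joint switch_ring between -0.1 and 0.1 rad/s and contact force between grinding_cup and the fingers above 1 N); the arm keeps its last pose, push and grip.
It fails at once if the cup is turned to the lock click (value of joint switch_ring above 1.15 rad).
It fails at once if the scale's pan is knocked or pushed down to its bottom stop (value of joint scale_pan above 0.0195 m).
It fails at once if another thing on the worktop is disturbed (more than 30 mm) (distance of any of mug_1, mug_2, spice_jar, teaspoon, lemon, lime, notebook from where it was at the start of the episode above 0.03 m).
It also fails if it takes over 61 s, if anything falls off the work surface, if the arm or the gripper's body presses on something with over 40 N, if the wrist force passes 120 N, or if a joint passes its speed limit or range.

ROBOT

A 6-joint arm with a two-finger parallel gripper is mounted at the origin on a cart in front of the work surface, level with it; the furniture and walls round the work are solid. World frame = base frame: x ahead of the robot, y to its left, z up, the work surface at z = 0. Lengths are in m, angles in rad, forces in N, time in s.
With the tool pointing down it reaches from about 0.275 to 0.85 m from the base axis. Payload 19 kg.
Tool frame: the origin (TCP) lies at the very end of the fingers, on their centre line; the grasp point (between the pads) lies 19 mm behind it; z points along the fingers, y is the line along which they close (so a half turn about z gives the same grasp; the last joint's range is limited). The gripper opens to 85 mm and grips with 20 to 120 N. Pads are 22 mm wide; open, the fingers measure 114 mm over their backs; the gripper's body (76 mm by 85 mm) begins 54 mm behind the grasp point. The pads swing forward as they close: fully open they stand 13 mm farther back than shut.
Start: joints at [-1.317, 0.15, 1.437, -0, 1.554, -0.134], TCP at [0.217, -0.532, 0.231] pointing down, gripper open.
Joint ranges: [-2.8, 2.8], [-0.68, 2.1], [0.12, 2.68], [-1.39, 4.53], [0.16, 2.79], [-2.81, 2.81]. Speed limits (rad/s): [1.89, 1.89, 2.22, 3.01, 3.01, 3.01].

INTERFACE

Orientations are given as a unit quaternion [w, x, y, z].
In Python, from rig import ctrl gives the robot as it stands.
- The arm moves only by the tool carry_out, never from a script. Its argument "targets" is a list of rows, each a list of 7 numbers: the shift along the tool's x, y, z in cm, then the turn, a rotation vector about the tool's x, y, z in rad, then the closure, from 0 (fully open) to 1 (shut). In form: [[dx, dy, dz, ax, ay, az, jaw], ...]. A call has 1 to 20 rows; each row shifts and turns the commanded pose from where the row before left it, along the tool's axes as they then stand; what a row does not reach is not made up. A row lasts 1/8 s, in which the tool goes at most 62.5 mm and 10.7 degrees, less where a joint would pass 70% of its speed; a pose out of reach is approached as far as the arm can. A call with a gripper value outside its range is refused whole. The fingers move at their own pace and stop on an object; "newtons" is the grip in N (left out, the last holds). Time passes only in rows, so rows that do not move let the fingers close. It gives the time, the measured TCP pose, the force, the opening and the grip force at its end, in the units of the state.
- ctrl.observe(): the state, without advancing time (a new reading comes with each control period).
- ctrl.grab_frame(name): name is "scene" or "side" or "wrist"; returns a dict with "color" (400x640x3 uint8, red, green, blue), "z_map" (400x640 float32, m along the optical axis (not along the pixel's ray), 0 where there is no reading), "fx", "fy", "cx", "cy" (pixels), "R" (3x3) and "t" (3): a world point X has camera coordinates R X + t; the wrist camera has in their place "T_tool_cam" (4x4, takes a point from camera to tool coordinates, whose origin is the TCP and whose axes are the flange's). Camera axes: x right, y down, z forward; pixel columns grow to the right and rows downward; lengths in m; the calibration is good to about 2 mm. A picture is of the moment at which its call begins: read the wrist's pose just before it.
- ctrl.hand_in(): hands the job in; it is judged then, once.
The state is a dict: "clock": time; "qpos": joint angles; "joint_vel": joint speeds; "effort": joint torques, N m; "eef_pos": TCP position; "eef_rot": TCP orientation; "ft_force": force on the tool from outside, world axes, zero at the start; "moment": the same for the moment, N m; "width": finger opening in m; "grasp_force": force on a finger pad.
Only numpy, scipy, OpenCV 4.12 (cv2) and the standard library are available. Lean on these libraries where they do the work, as an engineer would, in place of code of your own. Each camera call takes 0.05 s, during which the arm holds its last target. There are 200 camera calls.

## Working session

There is one attempt and no reset: what is moved stays moved. The work goes in short steps, Python scripts to look and compute and a tool call to move; the robot and the scene stay as the last step left them, time stands still between calls to the robot, and variables do not carry over. Pictures are saved under pics/ and viewed, at most 10 in all, crops included, and the job is handed in when it is done.

Besides the shell and the picture viewer there is one more tool, called after "Emit:" by a JSON object that holds its "name" and its "arguments". carry_out: Moves the arm, as the interface text tells. Its arguments: {"type":"object","properties":{"targets":{"type":"array","items":{"type":"array","items":{"type":"number"}}},"newtons":{"type":"number"}},"required":["targets"]}

```bash
mkdir -p pics; cat > h.py <<'E'
import numpy as np, cv2
from rig import ctrl
def grab(n, save=None):
    s=ctrl.observe(); f=ctrl.grab_frame(n)
    if save: cv2.imwrite(f'pics/{save}.png', f['color'][...,::-1])
    f['s']=s; return f
def Rq(q):
    from scipy.spatial.transform import Rotation as R
    return R.from_quat([q[1],q[2],q[3],q[0]]).as_matrix()
def cloud(f):
    z=f['z_map'].astype(float); v,u=np.mgrid[:z.shape[0],:z.shape[1]]
    P=np.stack([(u-f['cx'])/f['fx']*z,(v-f['cy'])/f['fy']*z,z],-1)
    if 'R' in f: W=(P-f['t'])@f['R']
    else:
        T=f['T_tool_cam']; W=(P@T[:3,:3].T+T[:3,3])@Rq(f['s']['eef_rot']).T+f['s']['eef_pos']
    W[z==0]=np.nan; return W
E
python3 - <<'E'
from h import *
import pickle
for n in ['scene','side']:
    f=grab(n,n+'0'); pickle.dump(f,open(n+'0.pkl','wb')); print(n,f['R'].round(3).tolist(),f['t'])
print(ctrl.observe())
E
```

```text
scene [[-0.689, -0.725, -0.014], [-0.468, 0.46, -0.755], [0.554, -0.513, -0.656]] [0.32056644 0.33745406 1.24206095]
side [[0.959, -0.285, -0.004], [-0.106, -0.346, -0.932], [0.264, 0.894, -0.362]] [-0.51282593  0.12919786  1.38492417]
{'clock': 0.1, 'qpos': array([-1.31699962e+00,  1.50953314e-01,  1.43792629e+00,  3.48425406e-06,
        1.55374175e+00, -1.34007600e-01]), 'joint_vel': array([ 4.30818084e-04, -1.45240745e-03, -3.63660429e-03,  1.09384645e-05,
        2.67734882e-04,  1.12570882e-03]), 'effort': array([ 5.64710776e-03, -7.14376402e+01, -5.71797109e+01,  4.34774631e-05,
        7.12896624e-03,  5.76222214e-05]), 'eef_pos': array([ 0.2173707 , -0.53212483,  0.2307462 ]), 'eef_rot': array([-5.13534511e-04,  9.81259680e-01,  1.92689322e-01, -2.90497653e-05]), 'ft_force': array([-0.35768078, -0.29416398, -0.08162342]), 'moment': array([-0.02611291,  0.04795338,  0.01145264]), 'grasp_force': 0.0, 'width': 0.08559791136439147}
```

View pics/scene0.png

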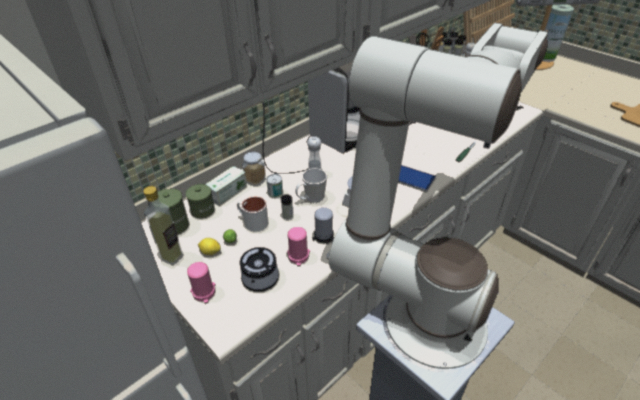

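View pics/side0.png

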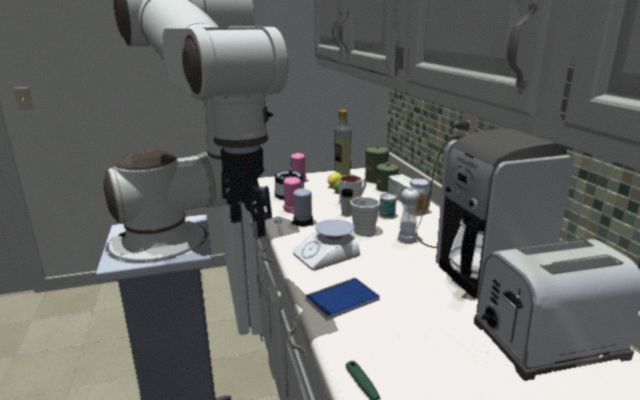

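Candidates for the cup: the steel one with the black collar, scene (323,225) / side (303,206). Pink ones are at scene (298,245) and (202,281), and the pepper mill at (314,155) is not meant. I choose the steel one. The base is at scene (258,268), the scale at side (335,240).

```bash
python3 - <<'E'
from h import *
import pickle
from scipy.optimize import least_squares
def circ(p,r=None):
    g=lambda c: np.hypot(*(p-c[:2]).T)-(r if r else c[2])
    return least_squares(g,list(p.mean(0))+[0.03],loss='soft_l1',f_scale=.002).x
S=pickle.load(open('scene0.pkl','rb'));D=pickle.load(open('side0.pkl','rb'))
def near(f,u,v,c): 
    W=cloud(f); return W,W[v,u]
for f,n,u,v in [(S,'cup',323,225),(S,'base',258,268),(S,'pink1',298,245),(S,'pink2',202,281),(D,'cup',303,206),(D,'pan',335,229),(D,'pink',292,195),(D,'mug',365,215),(D,'spoon',278,225),(S,'jar',287,207),(S,'mug1',255,213),(S,'lime',230,236)]:
    W=cloud(f); print(n,W[v,u].round(3))
for f in (S,D):
    W=cloud(f)
    c0=cloud(S)[225,323]; d=np.hypot(W[...,0]-c0[0],W[...,1]-c0[1])
    m=(d<.07)&(W[...,2]>.035)&(W[...,2]<.095); print('cup',m.sum(),circ(W[m][:,:2],.0295)[:2].round(4))
    m=(d<.07)&(W[...,2]>.1); print(' top',m.sum(), W[m].mean(0).round(4), W[m][:,2].max())
    b0=cloud(S)[268,258]; d=np.hypot(W[...,0]-b0[0],W[...,1]-b0[1])
    m=(d<.09)&(W[...,2]>.01)&(W[...,2]<.07); m&=d>.04; print('base',m.sum(),circ(W[m][:,:2],.0575)[:2].round(4))
    p0=cloud(D)[229,335]; d=np.hypot(W[...,0]-p0[0],W[...,1]-p0[1])
    m=(d<.08)&(abs(W[...,2]-.079)<.006); 
    if m.sum()>10:
        q=W[m]; print('pan',m.sum(),q.min(0).round(4),q.max(0).round(4),cv2.minEnclosingCircle(q[:,:2].astype(np.float32)))
a=cv2.resize(S['color'][190:300,180:360],None,fx=4,fy=4,interpolation=cv2.INTER_CUBIC)
cv2.imwrite('pics/crop1.png',a[...,::-1])
E
```

```text
cup [0.427 0.015 0.084]
base [0.445 0.26  0.066]
pink1 [0.417 0.129 0.086]
pink2 [0.498 0.411 0.09 ]
cup [ 0.444 -0.043  0.073]
pan [ 0.485 -0.246  0.079]
pink [0.436 0.079 0.066]
mug [ 0.605 -0.166  0.073]
spoon [ 0.365 -0.029  0.012]
jar [0.593 0.024 0.06 ]
mug1 [0.618 0.135 0.088]
lime [0.632 0.232 0.041]
cup 237 [ 0.4485 -0.0074]
 top 203 [ 0.4435 -0.0028  0.1091] 0.11580145700650077
base 474 [0.4586 0.2501]
pan 45 [ 0.4933 -0.2375  0.0731] [ 0.5395 -0.1761  0.0835] ((0.5164104700088501, -0.20786648988723755), 0.037714820355176926)
cup 352 [ 0.4495 -0.0049]
 top 145 [ 0.446  -0.0129  0.1092] 0.1153204912655865
base 185 [0.4597 0.2544]
pan 527 [ 0.4321 -0.2876  0.0742] [ 0.5415 -0.1736  0.0825] ((0.48736631870269775, -0.2306995987892151), 0.05722252279520035)
```

View pics/crop1.png

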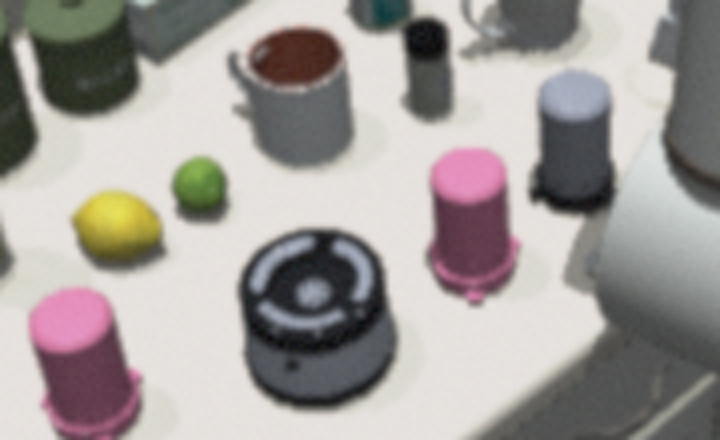

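The crop shows the steel cup with black collar at crop (575,140). It stands at about (0.449,-0.006), the base at (0.459,0.252) and the pan at (0.487,-0.230). Heights and sizes match the description. I go above the cup for a close look.

Emit:
{"name": "carry_out", "arguments": {"targets": [[3.2,-3.3,-0.8,0,0,0,0],[3.2,-3.3,-0.8,0,0,0,0],[3.2,-3.3,-0.8,0,0,0,0],[3.2,-3.3,-0.8,0,0,0,0],[3.2,-3.3,-0.8,0,0,0,0],[3.2,-3.3,-0.8,0,0,0,0],[3.2,-3.3,-0.8,0,0,0,0],[3.2,-3.3,-0.8,0,0,0,0],[3.2,-3.3,-0.8,0,0,0,0],[3.2,-3.3,-0.8,0,0,0,0],[3.2,-3.3,-0.8,0,0,0,0],[3.2,-3.3,-0.8,0,0,0,0],[0,0,0,0,0,0,0],[0,0,0,0,0,0,0]]}}

```text
clock: 1.85
eef_pos: [0.423, -0.0206, 0.327]
eef_rot: [-0.0, 0.981, 0.193, -0.0]
ft_force: [0.0, 0.2, 0.5]
width: 0.0853
grasp_force: 0.0
```

```bash
python3 - <<'E'
from h import *
import pickle
f=grab('wrist','w1'); pickle.dump(f,open('w1.pkl','wb')); print(f['s']['eef_pos'],f['s']['eef_rot'],f['s']['clock'],f['s']['qpos']); print(f['T_tool_cam'].round(4).tolist(), f['fx'],f['cx'],f['cy'])
E
```

```text
[ 0.42297013 -0.02058933  0.32697104] [-7.93842641e-05  9.81195756e-01  1.93014904e-01 -3.59137143e-04] 1.85 [-2.30889716e-01 -1.84087843e-01  1.57632568e+00 -1.54073515e-04
  1.75007464e+00  9.51411351e-01]
[[-0.0001, -0.9575, -0.2883, 0.0744], [1.0, 0.0003, -0.0013, -0.0005], [0.0013, -0.2883, 0.9575, -0.1435], [0.0, 0.0, 0.0, 1.0]] 319.44164244286463 320.12385597980796 202.02723747356563
```

View pics/w1.png

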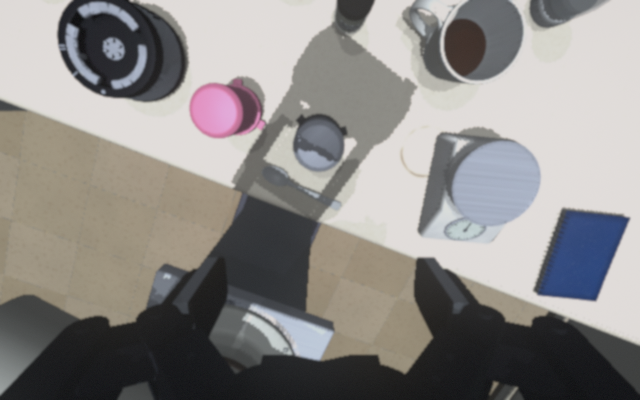

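The wrist picture shows the base at (110,47), pink cup (225,110), the steel cup (319,143) with two lugs near (298,122) and (343,128), and the scale pan (495,183). I enlarge the cup and base.

```bash
python3 - <<'E'
from h import *
import pickle
f=pickle.load(open('w1.pkl','rb')); c=f['color']
a=cv2.resize(c[0:110,40:200],(800,550),interpolation=cv2.INTER_CUBIC)[:, :]
b=cv2.resize(c[100:180,280:360],(400,400),interpolation=cv2.INTER_CUBIC)
cv2.imwrite('pics/crop2.png',cv2.resize(a,(800,550))[...,::-1]); cv2.imwrite('pics/crop3.png',b[...,::-1])
W=cloud(f)
from scipy.optimize import least_squares
def circ(p,r):
    g=lambda c: np.hypot(*(p-c).T)-r
    return least_squares(g,p.mean(0),loss='soft_l1',f_scale=.002).x.round(4)
def top(c0,z0,z1,rad):
    d=np.hypot(W[...,0]-c0[0],W[...,1]-c0[1]); m=(d<rad)&(W[...,2]>z0)&(W[...,2]<z1)
    q=W[m]; hull=cv2.convexHull(q[:,:2].astype(np.float32)); (x,y),r=cv2.minEnclosingCircle(hull); 
    return m.sum(),q.mean(0).round(4),(round(x,4),round(y,4),round(r,4)),m
for n,a in dict(cup=((.449,-.006),.105,.12,.06),base=((.459,.252),.077,.09,.09),pan=((.487,-.23),.072,.085,.08)).items():
    r=top(*a); print(n,r[:3])
E
```

```text
cup (np.int64(2127), array([ 0.4513, -0.0061,  0.1116]), (0.4502, -0.0064, 0.0295))
base (np.int64(4578), array([0.4594, 0.2493, 0.083 ]), (0.4594, 0.2508, 0.0547))
pan (np.int64(5847), array([ 0.4879, -0.2322,  0.079 ]), (0.4866, -0.2317, 0.0555))
```

View pics/crop2.png

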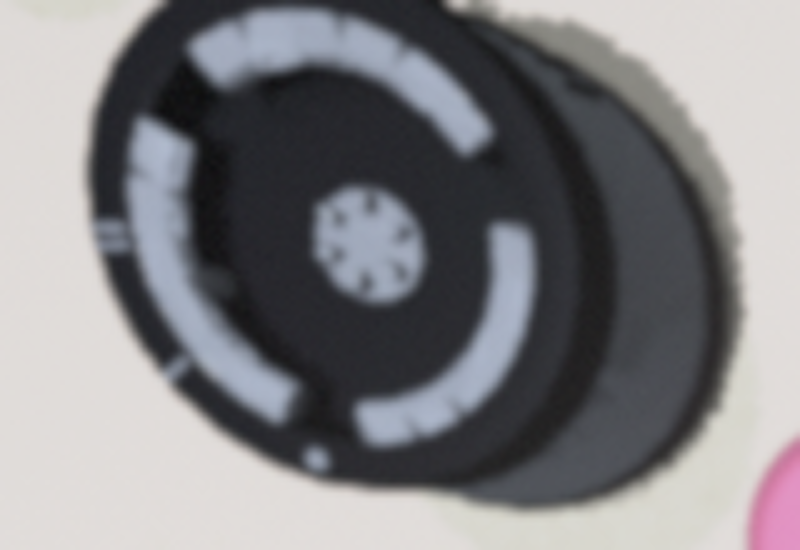

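View pics/crop3.png

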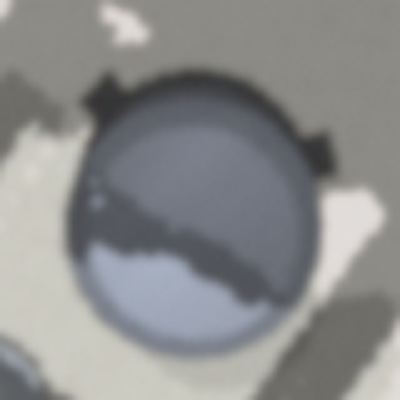

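```bash
cat >> h.py <<'E'
def ray(f,u,v,z):
    T=f['T_tool_cam']; R=Rq(f['s']['eef_rot']); o=R@T[:3,3]+f['s']['eef_pos']
    d=R@T[:3,:3]@np.array([(u-f['cx'])/f['fx'],(v-f['cy'])/f['fy'],1]); return o+d*(z-o[2])/d[2]
def pol(f,u,v,z,c):
    p=ray(f,u,v,z)[:2]-c; return np.hypot(*p).round(4), np.degrees(np.arctan2(p[1],p[0])).round(1)
E
python3 - <<'E'
from h import *
import pickle
f=pickle.load(open('w1.pkl','rb'))
b=np.array([.4594,.2508]); c=np.array([.4500,-.0064])
for n,u,v in [('dot',317,459),('bar',175,370),('2bar',111,237),('n1',325,415),('n2',187,95),('n3',495,185),('hub',368,244)]: print(n,pol(f,40+u/5-.4,v/5-.4,.082 if n!='hub' else .066,b))
for u,v in [(103,97),(322,155)]: print('lug',pol(f,280+u/5-.4,100+v/5-.4,.0104,c))
E
```

```text
dot (np.float64(0.0483), np.float64(-174.2))
bar (np.float64(0.0502), np.float64(145.1))
2bar (np.float64(0.0503), np.float64(111.9))
n1 (np.float64(0.0381), np.float64(-172.9))
n2 (np.float64(0.0393), np.float64(66.1))
n3 (np.float64(0.0382), np.float64(-51.5))
hub (np.float64(0.0033), np.float64(87.7))
lug (np.float64(0.037), np.float64(67.1))
lug (np.float64(0.0368), np.float64(-51.3))
```

Emit:
{"name": "carry_out", "arguments": {"targets": [[1.5,-0.15,3,0,0,0,0],[1.5,-0.15,4.5,0,0,0,0],[0,0,4.5,0,0,0,0],[0,0,4.5,0,0,0,0],[0,0,4,0,0,0,0],[0,0,3,0,0,0,0],[0,0,2,0,0,0,0],[0,0,1,0,0,0,0],[0,0,0,0,0,0,0],[0,0,0,0,0,0,0.5],[0,0,0,0,0,0,1],[0,0,0,0,0,0,1],[0,0,0,0,0,0,1],[0,0,0,0,0,0,1],[0,0,0,0,0,0,1],[0,0,0,0,0,0,1]], "newtons": 50}}

```text
clock: 3.9
eef_pos: [0.4504, -0.0065, 0.0634]
eef_rot: [0.0, 0.981, 0.193, 0.001]
ft_force: [-1.6, -1.4, 6.9]
width: 0.0581
grasp_force: 52.9
```

Emit:
{"name": "carry_out", "arguments": {"targets": [[0,0,-1,0,0,0,1],[0,0,-2.5,0,0,0,1],[0,0,-3.5,0,0,0,1],[0,0,-3,0,0,0,1],[-0.3,1.3,-1,0,0,0,1],[-0.7,3.0,0,0,0,0,1],[-0.7,3.0,0,0,0,0,1],[-0.7,3.0,0,0,0,0,1],[-0.7,3.0,0,0,0,0,1],[-0.7,3.0,0,0,0,0,1],[-0.7,3.0,0,0,0,0,1],[-0.4,2.0,0,0,0,0,1],[-0.23,0.97,0,0,0,0,1],[0,0,0,0,0,0,1],[0,0,0,0,0,0,1]]}}

```text
clock: 5.78
eef_pos: [0.4864, -0.2312, 0.1723]
eef_rot: [-0.0, 0.981, 0.193, -0.0]
ft_force: [-0.4, 0.6, -5.0]
width: 0.0578
grasp_force: 55.3
```

```bash
python3 - <<'E'
from h import *
f=grab('side','side1'); print(f['s']['eef_pos'],f['s']['ft_force'])
W=cloud(f)
from scipy.optimize import least_squares
d=np.hypot(W[...,0]-.487,W[...,1]+.232)
z=f['s']['eef_pos'][2]-.0634
m=(d<.05)&(W[...,2]>z+.024)&(W[...,2]<z+.06)
q=W[m]; print(m.sum(), least_squares(lambda c:np.hypot(*(q[:,:2]-c).T)-.0295,[.487,-.232],loss='soft_l1',f_scale=.002).x)
m=(d<.075)&(abs(W[...,2]-.079)<.007); q=W[m]; print('pan',q.min(0),q.max(0))
cv2.imwrite('pics/c4.png',cv2.resize(f['color'][100:300,220:440],None,fx=3,fy=3)[...,::-1])
E
```

```text
[ 0.48644227 -0.23116701  0.17228604] [-0.39646828  0.62041057 -4.98749251]
269 [ 0.48601651 -0.23000344]
pan [ 0.43172358 -0.28737327  0.07492175] [ 0.53993566 -0.17650598  0.08288944]
```

View pics/c4.png

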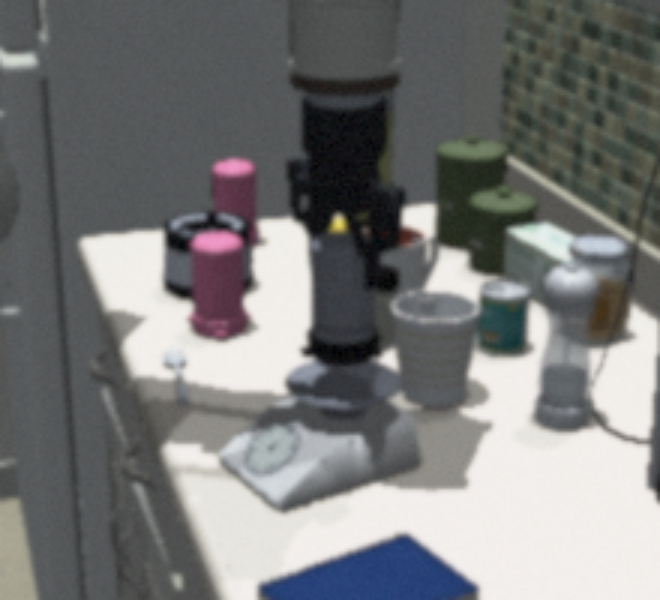

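The crop shows the cup upright over the pan (343,340 vs. 343,380), weight about 5 N.

Emit:
{"name": "carry_out", "arguments": {"targets": [[0,0,1,0,0,0,1],[0,0,0.9,0,0,0,1],[0,0,0.5,0,0,0,1],[0,0,0.3,0,0,0,1],[0,0,0.2,0,0,0,1],[0,0,0.2,0,0,0,1],[0,0,0.2,0,0,0,1],[0,0,0.2,0,0,0,1],[0,0,0,0,0,0,1],[0,0,0,0,0,0,1],[0,0,0,0,0,0,1]]}}

```text
clock: 7.2
eef_pos: [0.4866, -0.232, 0.1374]
eef_rot: [0.0, 0.981, 0.193, 0.0]
ft_force: [-0.4, -1.2, -2.6]
width: 0.0579
grasp_force: 55.6
```

Emit:
{"name": "carry_out", "arguments": {"targets": [[0,0,0.2,0,0,0,1],[0,0,0.2,0,0,0,1],[0,0,0.05,0,0,0,1],[0,0,0,0,0,0,1],[0,0,0,0,0,0,1]]}}

```text
clock: 7.82
eef_pos: [0.4866, -0.232, 0.1329]
eef_rot: [0.0, 0.981, 0.193, 0.0]
ft_force: [0.1, -1.3, -0.2]
width: 0.0572
grasp_force: 55.8
```

Weight is now on the pan. Release slowly.

Emit:
{"name": "carry_out", "arguments": {"targets": [[0,0,0,0,0,0,0.3],[0,0,0,0,0,0,0.15],[0,0,0,0,0,0,0],[0,0,0,0,0,0,0],[0,0,0,0,0,0,0],[0,0,0,0,0,0,0],[0,0,0,0,0,0,0],[0,0,0,0,0,0,0],[0,0,0,0,0,0,0],[0,0,0,0,0,0,0],[0,0,0,0,0,0,0],[0,0,0,0,0,0,0],[0,0,0,0,0,0,0],[0,0,0,0,0,0,0],[0,0,0,0,0,0,0],[0,0,0,0,0,0,0]]}}

```text
clock: 9.82
eef_pos: [0.4865, -0.2319, 0.1328]
eef_rot: [-0.0, 0.981, 0.193, -0.0]
ft_force: [0.1, 0.0, 0.5]
width: 0.0856
grasp_force: 0.0
```

```bash
python3 - <<'E'
from h import *
from scipy.optimize import least_squares
w=grab('wrist','w2')
f=grab('side','side2'); s=ctrl.observe(); print(s['clock'],s['width'],s['ft_force'],s['grasp_force'])
W=cloud(f); d=np.hypot(W[...,0]-.4866,W[...,1]+.232)
for lo,hi in [(.1,.115),(.115,.13),(.13,.17)]:
    m=(d<.05)&(W[...,2]>lo)&(W[...,2]<hi); q=W[m]; print(m.sum(), least_squares(lambda c:np.hypot(*(q[:,:2]-c).T)-.0295,[.487,-.232],loss='soft_l1',f_scale=.002).x)
b=cv2.resize(f['color'][190:280,270:390],(600,450)); a=cv2.resize(w['color'],None,fx=.9,fy=.9)[:, :]
c=np.zeros((450,800,3),np.uint8); c[:,:440]=b[:,80:520]; c[:400,440:]=w['color'][:,140:500]
cv2.imwrite('pics/c5.png',c[...,::-1])
E
```

```text
9.925 0.08561102517730368 [ 0.02783074 -0.5158379  -0.57584115] 0.0
109 [ 0.48626488 -0.23068815]
115 [ 0.48634817 -0.23056205]
299 [ 0.4862126  -0.23118277]
```

View pics/c5.png

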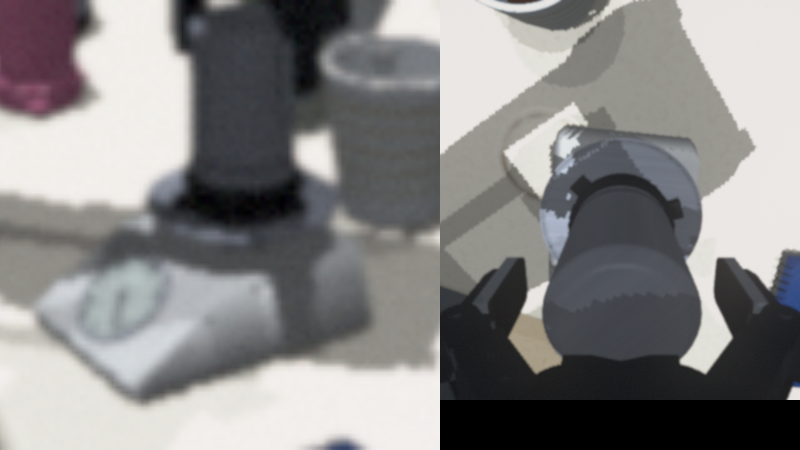

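The cup stands free and upright on the pan; the needle has moved. Lugs are visible at wrist (278,185) and (380,207). I back off for a matched look at the cup, then at the base from the same height, so calibration errors cancel.

Emit:
{"name": "carry_out", "arguments": {"targets": [[0,0,-2,0,0,0,0],[0,0,-4,0,0,0,0],[0,0,-5,0,0,0,0],[-1,0,-3,0,0,0,0],[-2,0,-1,0,0,0,0],[0,0,0,0,0,0,0],[0,0,0,0,0,0,0]]}}

```text
clock: 10.8
eef_pos: [0.4584, -0.2432, 0.2816]
eef_rot: [-0.001, 0.981, 0.192, -0.0]
ft_force: [0.7, -0.6, -0.8]
width: 0.0852
grasp_force: 0.0
```

```bash
python3 - <<'E'
from h import *
import pickle
f=grab('wrist','w3'); pickle.dump(f,open('w3.pkl','wb')); print(f['s']['eef_pos'],f['s']['clock'])
E
```

```text
[ 0.45843239 -0.24320714  0.2816323 ] 10.8
```

Emit:
{"name": "carry_out", "arguments": {"targets": [[0.8,-2.3,0,0,0,0,0],[1.6,-4.6,0,0,0,0,0],[1.6,-4.6,0,0,0,0,0],[1.6,-4.6,0,0,0,0,0],[1.6,-4.6,0,0,0,0,0],[1.6,-4.6,0,0,0,0,0],[1.6,-4.6,0,0,0,0,0],[1.6,-4.6,0,0,0,0,0],[1.6,-4.6,0,0,0,0,0],[1.6,-4.6,0,0,0,0,0],[0.6,-2.1,0,0,0,0,0],[0,0,0,0,0,0,0],[0,0,0,0,0,0,0]]}}

```text
clock: 12.48
eef_pos: [0.4318, 0.2401, 0.2823]
eef_rot: [0.0, 0.981, 0.193, -0.0]
ft_force: [-0.7, 0.1, 0.0]
width: 0.085
grasp_force: 0.0
```

```bash
python3 - <<'E'
from h import *
import pickle
g=grab('wrist','w4'); pickle.dump(g,open('w4.pkl','wb')); print(g['s']['eef_pos'],g['s']['clock'],g['s']['qpos'],g['s']['eef_rot'])
f=pickle.load(open('w3.pkl','rb'))
for n,F,c,z,r in [('cup',f,(.4865,-.2315),.182,.06),('base',g,(.4594,.2515),.082,.09)]:
    W=cloud(F); d=np.hypot(W[...,0]-c[0],W[...,1]-c[1]); m=(d<r)&(abs(W[...,2]-z)<.007); q=W[m]
    (x,y),R=cv2.minEnclosingCircle(q[:,:2].astype(np.float32)); print(n,m.sum(),x,y,R,np.median(q[:,2]))
    v,u=np.nonzero(m); print(u.min(),u.max(),v.min(),v.max())
    if n=='cup': a=F['color'][max(0,v.min()-60):v.max()+20,u.min()-30:u.max()+30]; o1=(u.min()-30,max(0,v.min()-60))
    else: b=F['color'][max(0,v.min()-5):v.max()+5,max(0,u.min()-5):u.max()+5]; o2=(max(0,u.min()-5),max(0,v.min()-5))
a=cv2.resize(a,None,fx=3,fy=3,interpolation=3)[:600]; b=cv2.resize(b,None,fx=3,fy=3,interpolation=3)[:600]
print(o1,o2,a.shape,b.shape)
cv2.imwrite('pics/c6.png',a[...,::-1]); cv2.imwrite('pics/c7.png',b[...,::-1])
E
```

```text
[0.43180003 0.24008659 0.28230427] 12.475 [ 3.51435871e-01 -3.14648287e-02  1.52782943e+00 -1.03237345e-04
  1.64616095e+00  1.53427146e+00] [ 1.23979408e-04  9.81245366e-01  1.92762317e-01 -4.52609584e-04]
cup 4342 0.4866348206996918 -0.23179057240486145 0.029462158679962158 0.18201971867676237
285 358 126 200
base 4407 0.4595398008823395 0.25062546133995056 0.05396384373307228 0.08290068687722446
272 371 97 197
(np.int64(255), np.int64(66)) (np.int64(267), np.int64(92)) (462, 399, 3) (330, 327, 3)
```

View pics/c6.png

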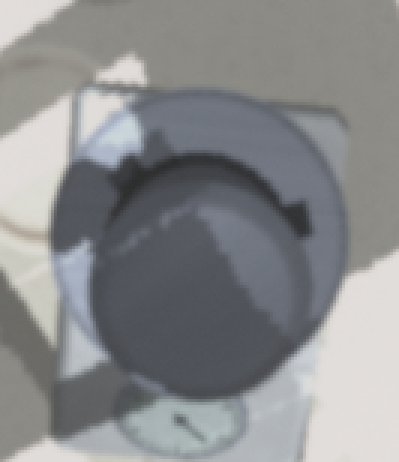

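View pics/c7.png

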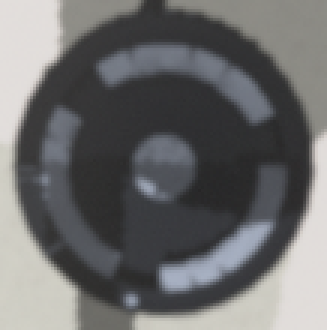

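```bash
python3 - <<'E'
from h import *
import pickle
f=pickle.load(open('w3.pkl','rb')); g=pickle.load(open('w4.pkl','rb'))
P=lambda F,o,u,v,z: ray(F,o[0]+u/3-.33,o[1]+v/3-.33,z)
o=(267,92)
for n,u,v in [('L',16,163),('R',312,163),('T',163,12),('B',163,313)]: print(n,P(g,o,u,v,.082)[:2].round(4))
q=[P(g,o,u,v,.082)[:2] for u,v in [(16,163),(312,163),(163,12),(163,313)]]; c=np.mean(q,0); print('c',c)
b=c
for n,u,v,z in [('dot',131,300,.082),('n1',139,275,.082),('n2',87,92,.082),('n3',273,143,.082),('hub',164,167,.066)]:
    p=P(g,o,u,v,z)[:2]-b; print(n,np.hypot(*p).round(4),np.degrees(np.arctan2(p[1],p[0])).round(1))
cc=np.array([.4866,-.2317]); o=(255,66)
for u,v in [(124,176),(300,217)]:
    p=P(f,o,u,v,.080)[:2]-cc; print('lug',np.hypot(*p).round(4),np.degrees(np.arctan2(p[1],p[0])).round(1))
# automatic: angular profile of brightness on flange ring (r 36..42)
from scipy.ndimage import map_coordinates
def prof(F,c,z,r):
    T=F['T_tool_cam'];R=Rq(F['s']['eef_rot']);A=np.radians(np.arange(0,360,1.))
    out=np.zeros(360)
    for rr in r:
        X=np.stack([c[0]+rr*np.cos(A),c[1]+rr*np.sin(A),np.full(360,z)],-1)
        K=((X-F['s']['eef_pos'])@R-T[:3,3])@T[:3,:3]
        u=K[:,0]/K[:,2]*F['fx']+F['cx'];v=K[:,1]/K[:,2]*F['fy']+F['cy']
        out+=map_coordinates(F['color'].mean(-1),[v,u],order=1)/len(r)
    return out
pb=prof(g,b,.082,[.0365,.038,.04]); print('base dark deg',[ (k,int(pb[k])) for k in range(0,360,2) if pb[k]<80])
pc=prof(f,cc,.080,[.037,.039]); print('cup dark',[ (k,int(pc[k])) for k in list(range(40,100,2))+list(range(290,330,2))])
E
```

```text
L [0.4427 0.3011]
R [0.4826 0.2036]
T [0.5097 0.272 ]
B [0.4112 0.2317]
c [0.46154836 0.25209759]
dot 0.0508 -171.5
n1 0.0408 -170.5
n2 0.037 68.3
n3 0.0396 -55.9
hub 0.0023 -152.2
lug 0.0367 68.7
lug 0.0372 -50.4
base dark deg [(58, 75), (60, 57), (62, 53), (64, 53), (66, 53), (68, 53), (70, 53), (72, 54), (74, 54), (76, 53), (78, 53), (80, 59), (178, 63), (180, 55), (182, 55), (184, 55), (186, 55), (188, 55), (190, 55), (192, 55), (194, 55), (196, 55), (198, 68), (292, 71), (294, 54), (296, 45), (298, 43), (300, 45), (302, 46), (304, 47), (306, 47), (308, 48), (310, 47), (312, 47), (314, 48), (316, 64)]
cup dark [(40, 99), (42, 90), (44, 88), (46, 88), (48, 88), (50, 90), (52, 96), (54, 103), (56, 98), (58, 77), (60, 62), (62, 60), (64, 62), (66, 64), (68, 65), (70, 63), (72, 60), (74, 60), (76, 68), (78, 79), (80, 85), (82, 88), (84, 87), (86, 87), (88, 86), (90, 85), (92, 85), (94, 86), (96, 87), (98, 86), (290, 107), (292, 111), (294, 113), (296, 108), (298, 94), (300, 72), (302, 60), (304, 57), (306, 58), (308, 59), (310, 58), (312, 58), (314, 59), (316, 67), (318, 92), (320, 112), (322, 119), (324, 120), (326, 121), (328, 121)]
```

The base crop shows the rim centre at (164,163), the dot at (131,300) and notches near (139,275), (87,92), (273,143). The base sits at (0.4594, 0.2510) with yaw 7.2°. The cup has yaw 7.8° (mod 120), so almost no turn is needed. I go back for the cup.

Emit:
{"name": "carry_out", "arguments": {"targets": [[-0.64,2.29,0,0,0,0,0],[-1.28,4.58,0,0,0,0,0],[-1.28,4.58,0,0,0,0,0],[-1.28,4.58,0,0,0,0,0],[-1.28,4.58,0,0,0,0,0],[-1.28,4.58,0,0,0,0,0],[-1.28,4.58,0,0,0,0,0],[-1.28,4.58,0,0,0,0,0],[-1.28,4.58,0,0,0,0,0],[-1.28,4.58,0,0,0,0,0],[-0.64,2.27,0,0,0,0,0],[0,0,2,0,0,0,0],[0,0,1,0,0,0,0],[0,0,0,0,0,0,0]]}}

```text
clock: 14.28
eef_pos: [0.4861, -0.2313, 0.2525]
eef_rot: [-0.0, 0.981, 0.193, -0.0]
ft_force: [-0.6, -1.4, -0.3]
width: 0.0853
grasp_force: 0.0
```

Emit:
{"name": "carry_out", "arguments": {"targets": [[0.03,0.06,2,0,0,0,0],[0,0,4,0,0,0,0],[0,0,3.5,0,0,0,0],[0,0,1.8,0,0,0,0],[0,0,0.6,0,0,0,0],[0,0,0,0,0,0,0.3],[0,0,0,0,0,0,0.5],[0,0,0,0,0,0,1],[0,0,0,0,0,0,1],[0,0,0,0,0,0,1],[0,0,0,0,0,0,1],[0,0,0,0,0,0,1]], "newtons": 20}}

```text
clock: 15.78
eef_pos: [0.4871, -0.2323, 0.1339]
eef_rot: [0.0, 0.981, 0.193, 0.0]
ft_force: [2.7, -1.1, -0.3]
width: 0.0581
grasp_force: 26.7
```

Emit:
{"name": "carry_out", "arguments": {"targets": [[0,0,0,0,0,0,1],[0,0,0,0,0,0,1]], "newtons": 50}}

```text
clock: 16.02
eef_pos: [0.487, -0.2322, 0.1338]
eef_rot: [0.0, 0.981, 0.193, 0.0]
ft_force: [3.6, -1.8, 1.7]
width: 0.0577
grasp_force: 55.3
```

Emit:
{"name": "carry_out", "arguments": {"targets": [[0,0,-1,0,0,0,1],[0,0,-2.5,0,0,0,1],[0,0,-3.5,0,0,0,1],[0,0,-2,0,0,0,1],[0.5,-1.4,-1,0,0,0.01,1],[1.0,-3.0,0,0,0,0,1],[1.5,-4.3,0,0,0,0,1],[1.5,-4.3,0,0,0,0,1],[1.5,-4.3,0,0,0,0,1],[1.5,-4.3,0,0,0,0,1],[1.5,-4.3,0,0,0,0,1],[1.5,-4.3,0,0,0,0,1],[1.5,-4.3,0,0,0,0,1],[1.5,-4.3,0,0,0,0,1],[1.5,-4.3,0,0,0,0,1],[0.75,-1.75,0,0,0,0,1],[0.5,-0.94,0,0,0,0,1],[0,0,0,0,0,0,1],[0,0,0,0,0,0,1],[0,0,0,0,0,0,1]]}}

```text
clock: 18.52
eef_pos: [0.4691, 0.2526, 0.2339]
eef_rot: [0.0, 0.982, 0.187, 0.0]
ft_force: [0.6, 0.1, -6.1]
width: 0.0578
grasp_force: 55.7
```

Emit:
{"name": "carry_out", "arguments": {"targets": [[-0.94,-0.18,2,0,0,0,1],[0,0,3,0,0,0,1],[0,0,2,0,0,0,1],[0,0,1,0,0,0,1],[0,0,0,0,0,0,1],[0,0,0,0,0,0,1],[0,0,0,0,0,0,1]]}}

```text
clock: 19.4
eef_pos: [0.4598, 0.2517, 0.1546]
eef_rot: [-0.0, 0.982, 0.188, 0.001]
ft_force: [0.7, -0.3, -5.8]
width: 0.0576
grasp_force: 55.7
```

Emit:
{"name": "carry_out", "arguments": {"targets": [[-0.04,0.08,0.3,0,0,0,1],[0,0,0.3,0,0,0,1],[0,0,0.3,0,0,0,1],[0,0,0.3,0,0,0,1],[0,0,0.2,0,0,0,1],[0,0,0,0,0,0,1],[0,0,0,0,0,0,1]]}}

```text
clock: 20.27
eef_pos: [0.4595, 0.2507, 0.1399]
eef_rot: [-0.0, 0.982, 0.188, 0.0]
ft_force: [-0.4, -0.4, -5.0]
width: 0.0577
grasp_force: 55.7
```

Emit:
{"name": "carry_out", "arguments": {"targets": [[0,0,0.2,0,0,0,1],[0,0,0.2,0,0,0,1],[0,0,0.2,0,0,0,1],[0,0,0,0,0,0,1],[0,0,0,0,0,0,1]]}}

```text
clock: 20.9
eef_pos: [0.4595, 0.2507, 0.1339]
eef_rot: [-0.0, 0.982, 0.188, 0.0]
ft_force: [0.5, 0.2, -5.8]
width: 0.0578
grasp_force: 55.7
```

Emit:
{"name": "carry_out", "arguments": {"targets": [[0,0,0.2,0,0,0,1],[0,0,0.15,0,0,0,1],[0,0,0,0,0,0,1],[0,0,0,0,0,0,1]]}}

```text
clock: 21.4
eef_pos: [0.4597, 0.2509, 0.1316]
eef_rot: [-0.0, 0.982, 0.188, 0.001]
ft_force: [-5.0, -1.0, 11.6]
width: 0.0573
grasp_force: 57.3
```

Emit:
{"name": "carry_out", "arguments": {"targets": [[-0.03,0,-0.03,0,0,0,1],[0,0,0,0,0,0.05,1],[0,0,0,0,0,0.05,1],[0,0,0,0,0,0.05,1],[0,0,0,0,0,0,1],[0,0,0,0,0,0,1]]}}

```text
clock: 22.15
eef_pos: [0.46, 0.2505, 0.1316]
eef_rot: [0.0, 0.993, 0.114, 0.001]
ft_force: [2.3, -1.8, 7.3]
width: 0.0578
grasp_force: 56.7
```

```bash
python3 - <<'E'
from h import *
s=ctrl.observe()
for k in ['clock','qpos','eef_pos','eef_rot','ft_force','moment']: print(k,s[k].round(4) if k!='clock' else s[k])
f=grab('side'); W=cloud(f); d=np.hypot(W[...,0]-.4595,W[...,1]-.251)
m=(d<.028)&(W[...,2]>.15)&(W[...,2]<.2); print(m.sum())
E
```

```text
clock 22.15
qpos [ 3.5190e-01  9.8500e-02  1.7009e+00 -6.0000e-04  1.3401e+00  1.6944e+00]
eef_pos [0.46   0.2505 0.1316]
eef_rot [0.     0.9935 0.114  0.0011]
ft_force [ 2.3077 -1.7586  7.3309]
moment [-0.7686 -0.367   0.1015]
57
```

Emit:
{"name": "carry_out", "arguments": {"targets": [[0,0,0,0,0,0.06,1],[0,0,0,0,0,0.08,1],[0,0,0,0,0,0.08,1],[0,0,0,0,0,0.08,1],[0,0,0,0,0,0.08,1],[0,0,0,0,0,0.08,1],[0,0,0,0,0,0.06,1],[0,0,0,0,0,0.03,1],[0,0,0,0,0,0,1],[0,0,0,0,0,0,1],[0,0,0,0,0,0,1]]}}

```text
clock: 23.58
eef_pos: [0.4599, 0.2502, 0.1316]
eef_rot: [0.0, 0.987, -0.16, 0.001]
ft_force: [2.0, -5.0, 7.7]
width: 0.0577
grasp_force: 56.8
```

```bash
python3 - <<'E'
from h import *
s=ctrl.observe(); print(s['eef_pos'],s['eef_rot'],s['ft_force'],s['moment'],s['qpos'][5], 2*np.arctan2(s['eef_rot'][2],s['eef_rot'][1]))
f=grab('wrist','w5'); import pickle; pickle.dump(f,open('w5.pkl','wb'))
E
```

```text
[0.45990397 0.25018283 0.13156894] [ 7.56186874e-05  9.87104654e-01 -1.60072864e-01  1.03637109e-03] [ 1.95390757 -4.9994234   7.71897972] [-1.40256199 -0.09131553  0.19138565] 2.2443027907236295 -0.32152911221915265
```

The cup has turned 0.70 rad. The moment is 0.19 N m, which matches the spring at the half-way pulse. The downforce confirms the cup is on the floor. Handing in.

```bash
python3 -c "
from rig import ctrl
print(ctrl.hand_in())"
```

```text
the job is handed in; nothing more can be done
None
```

The job is handed in, with no verdict returned: the cup was weighed standing free on the scale, seated in the socket and twisted 0.70 rad clockwise to the half-way pulse (switch ring about 0.64 rad by estimate), and the gripper is still holding it there.

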